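# Hold the slide rack ready over the rinse dish

## Task

On this staining bench, first take the lid off the covered rinse dish and lay it flat in the middle of the black rubber mat, handle up. Then lift the slide rack by its grip bar out of the other dish, carry it over the low metal splash shield, and finish while still holding it, level and still, hovering about one centimetre above the rim of the now open rinse dish, centred over and squared up with the opening (either way round), ready to be lowered. The rack must never touch the rinse dish or the shield, and both dishes and everything else on the bench must stay where they are.

Things in the scene. Friction and masses are not known exactly. Their poses are not given: they have to be found in the camera images.
- slide_rack: Steel slide rack, 90 (own x) x 60 mm, ends 32 mm high; a wire bail carries a black grip bar over the middle: 70 mm long (own x), 14 thick (own y), 14 high, bar centre 105 mm above the origin. Origin: centre of underside, z up. 0.18 to 0.35 kg. Starts standing on the 5 mm floor of the wash dish, about 10 mm play all round.
- wash_dish: Open stainless dish in which the rack stands at the start, loose, 0.9 kg. Outside 122 (own x) x 94 (own y) x 60 mm high, walls and floor 5 mm. Origin: centre of the underside, z up. It may stand left or right of the shield.
- rinse_dish: Rinse dish, the same shape as the wash dish (122 own x, 94 own y, 60 mm high, walls and floor 5 mm, opening 112 x 84 mm), loose, 0.9 kg, empty, on the other side of the shield. It starts covered by the lid. Origin: centre of the underside; the rim is 60 mm above it.
- lid: Loose flat stainless lid, 128 (own x) x 100 (own y) x 6 mm, lying on the rinse dish without a lip, 0.25 kg. On its centre is a black block handle 50 mm long (own x), 18 mm thick (own y), reaching from 6 to 38 mm above the origin. Origin: centre of the underside, z up.
- mat: Thin black rubber mat fixed to the bench, 170 (own x) x 140 (own y) x 4 mm. Origin: centre of its underside, on the bench. It may lie on either side of the shield, farther from the robot than the dishes.
- shield: Fixed upright aluminium splash shield between the two dishes: 360 mm long (own x, pointing away from the robot), 6 mm thick (own y), 95 mm high, foot 50 mm wide. Origin: centre of its underside.
- tube_rack: Bystander: grey tube rack with capped tubes, 70 (own x) x 150 (own y) x 102 mm high, on the side of the shield opposite to the mat. Origin: centre of the underside.
- tip_box: Bystander: red pipette tip box with clear lid, 120 x 85 x 67 mm. Origin: centre of the underside.
- wash_bottle: Bystander: white wash bottle, 70 mm across, 212 mm high. Origin: centre of the underside.

How it is judged:
By the outcome, as a careful person would: the job done as asked, in the order asked, and still so for the second after the job is handed in, while the arm keeps its last pose, push and grip.
It also fails if it takes over 64 s, if anything falls off the work surface, if the arm or the gripper's body presses on something with over 40 N, if the wrist force passes 120 N, or if a joint passes its speed limit or range.

## Robot

A 6-joint arm with a two-finger parallel gripper is mounted at the origin on the work surface. World frame = base frame: x ahead of the robot, y to its left, z up, the work surface at z = 0. Lengths are in mm, angles in rad, forces in N, time in s.
With the tool pointing down it reaches from about 275 to 750 mm from the base axis. Payload 10.2 kg.
Tool frame: the origin (TCP) lies midway between the tips of the shut fingers; the grasp point (between the pads) lies 19 mm behind it; z points along the fingers, y is the direction in which the jaws open and shut (so a half turn about z gives the same grasp; the last joint's range is limited). The gripper opens to 85 mm and grips with 20 to 120 N. Pads are 22 mm wide; open, the fingers measure 114 mm over their backs; the gripper's body (76 mm by 85 mm) begins 54 mm behind the grasp point. The pads swing forward as they close: fully open they stand 13 mm farther back than shut.
Start: joints at [-1.344, 0.313, 1.498, -0, 1.331, -0.223], TCP at [228.251, -472.792, 231.294] pointing down, gripper open.
Joint ranges: [-2.94, 2.94], [-0.97, 2.17], [0.19, 2.56], [-1.23, 4.37], [0.02, 3.11], [-2.88, 2.88]. Speed limits (rad/s): [2.39, 2.39, 3.01, 3.14, 3.14, 3.14].

## Interface

Orientations are given as a unit quaternion [w, x, y, z].
In Python, from rig import sense, capture, finish_job, search_frame, trace gives the robot as it stands.
- The arm moves only by the tool arm_command, never from a script. Its argument "steps" is one flat list of numbers, 5 for each row, row after row: the shift along the world's x, y, z in units of 50 mm (1.0 is 50 mm), then the turn about the world's z in units of 5 degrees (1.0 is 5 degrees), then the opening in per cent of the stroke, from 0 (shut) to 100 (fully open). In form: [dx, dy, dz, twist, fingers, dx, dy, dz, twist, fingers, ...]. A call has 1 to 5 rows; each row shifts and turns the commanded pose from where the row before left it; what a row does not reach is not made up. A row lasts 1/8 s, in which the tool goes at most 62.5 mm and 10.7 degrees, less where a joint would pass 70% of its speed; a pose out of reach is approached as far as the arm can. A call is refused whole if a number of a shift passes 1 or a number of a turn 1, either way. A call with a gripper value outside its range is refused whole. The fingers move at their own pace and stop on an object; "grip_force" is the grip in N (left out, the last holds). Time passes only in rows, so rows that do not move let the fingers close. It gives the time, the measured TCP pose, the force and the opening at its end, in the units of the state.
- sense(): the state, without advancing time (a new reading comes with each control period).
- capture(name): name is "scene" or "top" or "wrist"; returns a dict with "frame" (384x512x3 uint8, blue, green, red), "fov_y" (degrees; the focal length in pixels is half the picture's height over the tangent of half this angle, whatever the lens; pixels are square), "cx", "cy" (the principal point, pixels), "extrinsics" (4x4, takes a point from world to camera coordinates). Camera axes: x right, y down, z forward; pixel columns grow to the right and rows downward; lengths in mm; the calibration is good to about 2 mm. A picture is of the moment at which its call begins. There is no depth.
- finish_job(): hands the job in, once; it reports no verdict.
Trained networks look in a picture, given as the dict that the camera call returned (one of the last four; its "shot" number tells which), for a name from the list of things; names that differ only in an ending like _2 or _b are one class to them, and where a whole thing is asked for, a point or a joint stands for the part that bears it (a point fixed in the world has none). Each returns a list of dicts, best first, with "score" (0 to 1); they miss things now and then, are a little off and sometimes report something else, mostly with a low value. They report only what shows in the picture. A call takes as long as a camera call.
- search_frame(picture, target): "point" ([x, y, z] in mm, in world coordinates, good to about 4 mm: the middle of the surface that is visible of it).
- trace(picture, target): "mask" (384x512 bool, what is visible of it).
The state is a dict: "time_s": time; "joints": joint angles; "dq": joint speeds; "tau": joint torques, N m; "eef_pos": TCP position; "ee_rot": TCP orientation; "force": force on the tool from outside, world axes, zero at the start; "wrist_torque": the same for the moment, N m; "grip_width": opening from 0.0 (shut) to 1.0 (fully open).
Only numpy, scipy, OpenCV 4.12 (cv2) and the standard library are available. Lean on these libraries where they do the work, as an engineer would, in place of code of your own. Each camera call takes 0.05 s, during which the arm holds its last target. There are 200 camera calls.

## Working session

There is one attempt and no reset: what is moved stays moved. The work goes in short steps, Python scripts to look and compute and a tool call to move; the robot and the scene stay as the last step left them, time stands still between calls to the robot, and variables do not carry over. Pictures are saved under pics/ and viewed, on a budget of 10 in all, crops included, one or two more only if the job needs it, and the job is handed in when it is done.

Besides the shell and the picture viewer there is one more tool, called after "Request:" by a JSON object that holds its "name" and its "arguments", one argument or row to a line. arm_command: Moves the arm, as the interface text tells. Its arguments: {"type":"object","properties":{"steps":{"type":"array"},"grip_force":{"type":"number"}},"required":["steps"]}

```bash
mkdir -p pics; ls; cat > h.py <<'E'
import numpy as np, cv2
from rig import sense, capture, finish_job, search_frame, trace
def f(c): return c["frame"].shape[0]/2/np.tan(np.radians(c["fov_y"])/2)
def proj(c,P):
    P=np.atleast_2d(P); E=np.array(c["extrinsics"]); q=P@E[:3,:3].T+E[:3,3]
    return np.c_[c["cx"]+f(c)*q[:,0]/q[:,2], c["cy"]+f(c)*q[:,1]/q[:,2]]
def plane(c,uv,z):
    uv=np.atleast_2d(np.asarray(uv,float)); E=np.array(c["extrinsics"]); R=E[:3,:3]; o=-R.T@E[:3,3]
    d=np.c_[(uv[:,0]-c["cx"])/f(c),(uv[:,1]-c["cy"])/f(c),np.ones(len(uv))]@R
    return o+d*((z-o[2])/d[:,2])[:,None]
def rect(c,m,z):
    "min area rect of mask projected on plane z: centre, sizes, long axis angle deg"
    m=m.astype(np.uint8); n,l,s,_=cv2.connectedComponentsWithStats(m)
    if n<2: return None
    m=(l==1+np.argmax(s[1:,4])).astype(np.uint8)
    cs,_=cv2.findContours(m,cv2.RETR_EXTERNAL,cv2.CHAIN_APPROX_NONE)
    P=plane(c,np.vstack(cs)[:,0],z)[:,:2].astype(np.float32)
    (x,y),(w,h),a=cv2.minAreaRect(P)
    if w<h: w,h,a=h,w,a+90
    return [round(float(v),1) for v in (x,y,w,h,(a+90)%180-90)]
E
cat > /tmp/a.py <<'E'
import sys; sys.path.insert(0,'.')
from h import *
cs={n:capture(n) for n in("scene","top")}
cv2.imwrite("pics/s1.png",np.vstack([cs["scene"]["frame"],cs["top"]["frame"]])[:, :])
c=cs["top"]; E=np.array(c["extrinsics"]); print("top cam",-E[:3,:3].T@E[:3,3], c["fov_y"])
Z=dict(lid=6,wash_dish=60,rinse_dish=60,mat=4,shield=95,slide_rack=112,tube_rack=102,tip_box=67,wash_bottle=212)
for n in Z:
    for k in cs:
        r=search_frame(cs[k],n); t=trace(cs[k],n)
        print(n,k,[(round(x["score"],2),np.round(x["point"]).tolist()) for x in r[:2]], [ (round(x["score"],2),rect(cs[k],x["mask"],66 if n=="lid" else Z[n])) for x in t[:2]] if k=="top" else "")
E
python3 /tmp/a.py
```

```text
pics
top cam [ 370.2789143    27.01640523 1699.79053976] 42.10060227288156
lid scene [(0.68, [455.0, -268.0, 64.0])] 
lid top [(0.67, [446.0, -254.0, 68.0])] [(0.7, [442.7, -258.4, 130.4, 98.9, 9.7])]
wash_dish scene [(0.63, [471.0, 234.0, 39.0])] 
wash_dish top [(0.64, [460.0, 271.0, 31.0])] [(0.96, [448.0, 253.4, 128.5, 103.0, -8.6])]
rinse_dish scene [(0.72, [494.0, -294.0, 31.0])] 
rinse_dish top [(0.55, [412.0, -214.0, 25.0])] [(0.5, [543.2, 462.1, 95.7, 76.0, 88.6]), (0.48, [385.8, -216.7, 19.8, 6.4, 11.9])]
mat scene [(0.58, [664.0, -210.0, 66.0]), (0.56, [645.0, 209.0, 2.0])] 
mat top [(0.68, [460.0, 272.0, 32.0]), (0.64, [647.0, 216.0, 2.0])] [(0.94, [642.6, 215.3, 169.8, 139.4, 4.4])]
shield scene [(0.74, [531.0, -26.0, 33.0])] 
shield top [] [(0.88, [511.2, -19.2, 352.2, 47.3, 3.8])]
slide_rack scene [(0.63, [444.0, 250.0, 33.0])] 
slide_rack top [(0.76, [445.0, 247.0, 28.0])] [(0.94, [441.4, 241.1, 88.5, 59.1, -12.1])]
tube_rack scene [(0.8, [661.0, -210.0, 67.0])] 
tube_rack top [(0.58, [642.0, -202.0, 67.0])] [(0.84, [637.6, -194.4, 148.8, 79.2, 78.0]), (0.45, [443.4, 242.1, 86.0, 58.4, -11.9])]
tip_box scene [(0.58, [603.0, -470.0, 66.0])] 
tip_box top [(0.75, [579.0, -458.0, 67.0])] [(0.79, [578.9, -454.3, 119.3, 97.7, 9.8])]
wash_bottle scene [(0.55, [562.0, 439.0, 96.0])] 
wash_bottle top [(0.58, [532.0, 444.0, 140.0]), (0.45, [578.0, -457.0, 67.0])] [(0.89, [527.1, 420.3, 83.8, 68.9, 88.6])]
```

View pics/s1.png

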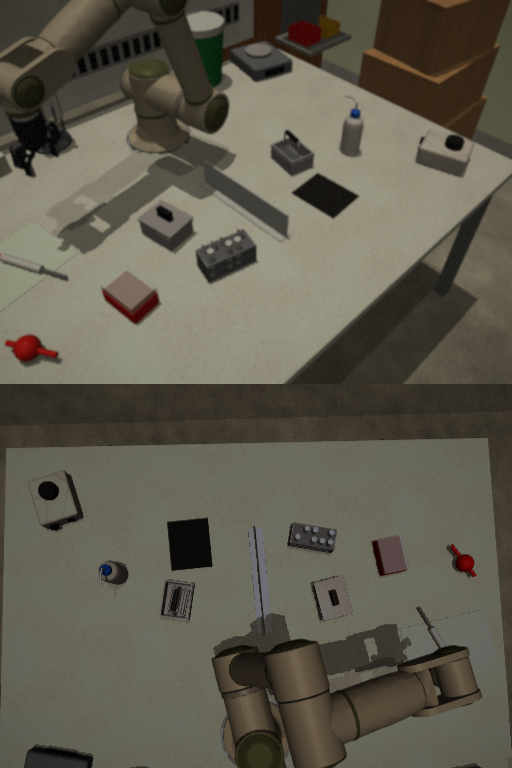

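```bash
python3 -c "
from h import *
s=sense();print({k:np.round(v,3).tolist() for k,v in s.items()})
c=capture('wrist');E=np.array(c['extrinsics']);R=E[:3,:3];print('cam',(-R.T@E[:3,3]).round(),R.round(2).tolist(),c['fov_y'])
"
```

```text
{'time_s': 1.9, 'joints': [-1.344, 0.313, 1.498, 0.0, 1.331, -0.223], 'dq': [-0.001, -0.0, 0.001, -0.002, 0.0, 0.001], 'tau': [0.0, -41.216, -25.99, -0.0, 0.001, -0.0], 'eef_pos': [228.271, -472.776, 231.298], 'ee_rot': [-0.0, 0.975, 0.223, 0.0], 'force': [-0.509, -0.431, 0.477], 'wrist_torque': [0.009, 0.01, 0.044], 'grip_width': 0.997}
cam [ 303. -436.  374.] [[0.44, -0.9, -0.0], [-0.85, -0.41, 0.32], [-0.29, -0.14, -0.95]] 66.69947535839415
```

The combined picture shows, in top-view pixels, the lid at about (332,214), the rack in its open dish at (177,216), the mat at (190,160), and the shield between at about x=260. This agrees with the network poses. I'll hover over the lid next.

Request:
{"name": "arm_command", "arguments": {
  "steps": [0.86,0.86,0,-0.64,100,0.86,0.86,0,-0.64,100,0.86,0.86,0,-0.64,100,0.86,0.86,0,-0.64,100,0.86,0.86,0,-0.64,100],
  "grip_force": 60
}}

```text
time_s: 2.58
eef_pos: [444.5, -256.2, 231.5]
ee_rot: [0.0, 0.996, 0.084, 0.0]
force: [0.3, -0.4, 0.0]
grip_width: 1.003
```

```bash
cat > w.py <<'E'
from h import *
import sys
c=capture("wrist"); t=capture("top"); cv2.imwrite("pics/%s.png"%sys.argv[1],c["frame"])
s=sense(); q=s["ee_rot"]; print(np.round(s["eef_pos"],1), "yaw",np.degrees(2*np.arctan2(q[2],q[1])).round(2), s["time_s"], s["joints"], s["force"])
for a in sys.argv[2:]:
    n,z=a.split(":"); z=float(z)
    for cc,k in((c,"wrist"),(t,"top")):
        print(n,k,[(round(x["score"],2),np.round(x["point"]).tolist()) for x in search_frame(cc,n)[:1]],[(round(x["score"],2),rect(cc,x["mask"],z)) for x in trace(cc,n)[:2]])
E
python3 w.py w1 lid:66 rinse_dish:60 shield:95 mat:4 wash_dish:60
```

```text
[ 446.  -253.9  231.4] yaw 10.05 2.675 [-7.46633134e-01  2.86657119e-01  1.53283099e+00  1.18464894e-03
  1.32199625e+00  6.48496524e-01] [-0.38405596 -1.2186293   0.1112803 ]
lid wrist [] [(0.64, [442.1, -258.6, 130.3, 100.1, 12.7])]
lid top [(0.63, [470.0, -240.0, 66.0])] [(0.8, [482.7, -227.0, 54.5, 36.5, -73.7]), (0.29, [632.4, 208.8, 165.9, 137.7, 3.1])]
rinse_dish wrist [] []
rinse_dish top [] []
shield wrist [] [(0.69, [452.1, -61.6, 237.5, 79.4, 3.5])]
shield top [(0.85, [511.0, -27.0, -2.0])] [(0.89, [509.3, -18.5, 349.2, 49.4, 3.9])]
mat wrist [] []
mat top [(0.58, [644.0, 217.0, 3.0])] [(0.67, [642.6, 215.4, 169.8, 139.8, 4.6]), (0.43, [514.2, -22.6, 362.0, 48.7, 3.9])]
wash_dish wrist [] []
wash_dish top [(0.75, [456.0, 271.0, 32.0])] [(0.64, [449.2, 253.4, 124.3, 100.5, -7.9])]
```

View pics/w1.png

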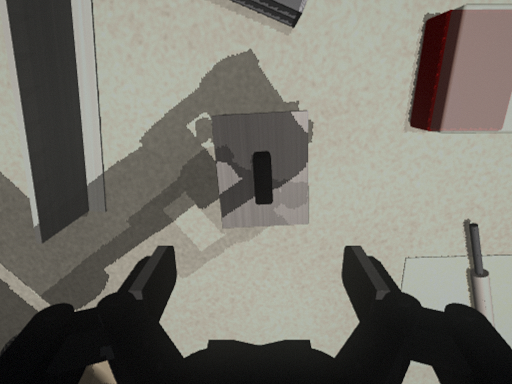

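```bash
python3 - <<'E'
from h import *
c=capture("wrist"); np.save("/tmp/w.npy",c["frame"])
s=sense();print(s["eef_pos"],s["ee_rot"])
m=[x for x in trace(c,"lid")][0]["mask"]
print(rect(c,m,66))
h=(m & (c["frame"].max(2)<45)); print("handle top@98",rect(c,h,98))
cs,_=cv2.findContours(m.astype(np.uint8),0,2); k=max(cs,key=cv2.contourArea); p=cv2.approxPolyDP(k,8,True)[:,0]; print(p.tolist()); print(plane(c,p,66).round(1).tolist())
E
```

```text
[ 443.27136141 -257.77858979  231.30583953] [1.15780144e-05 9.96364151e-01 8.51967037e-02 1.51851726e-05]
[442.3, -259.0, 128.3, 99.2, 12.8]
handle top@98 [445.8, -258.7, 53.8, 17.9, 13.4]
[[304, 109], [210, 116], [222, 226], [306, 222]]
[[515.2, -291.3, 66.0], [492.0, -197.5, 66.0], [370.3, -226.0, 66.0], [392.0, -321.3, 66.0]]
```

The wrist view shows the lid squarely below the fingers: corners (304,109), (210,116), (222,226) and (306,222), black handle at (262,178). The lid is yawed about 13°.

Request:
{"name": "arm_command", "arguments": {
  "steps": [0,-0.02,-0.7,0.62,100,0,0,-0.9,0,100,0,0,-0.9,0,100,0,0,-0.6,0,100,0,0,-0.12,0,100]
}}

```text
time_s: 4.4
eef_pos: [442.6, -258.3, 68.9]
ee_rot: [-0.001, 0.994, 0.112, -0.001]
force: [-0.1, 0.0, 1.1]
grip_width: 0.999
```

Request:
{"name": "arm_command", "arguments": {
  "steps": [0,0,0,0,0,0,0,0,0,0,0,0,0,0,0,0,0,0,0,0,0,0,0,0,0],
  "grip_force": 60
}}

```text
time_s: 5.03
eef_pos: [443.7, -259.2, 71.1]
ee_rot: [0.001, 0.994, 0.112, 0.001]
force: [0.1, 0.6, 6.0]
grip_width: 0.198
```

Request:
{"name": "arm_command", "arguments": {
  "steps": [0,0,0,0,0,0,0,0.1,0,0,0,0,0.3,0,0,0,0,0.6,0,0,0,0,0.8,0,0]
}}

```text
time_s: 5.65
eef_pos: [442.9, -258.4, 161.5]
ee_rot: [-0.001, 0.994, 0.112, -0.0]
force: [-0.2, 0.5, -2.6]
grip_width: 0.2
```

```bash
python3 w.py w2 lid:130 rinse_dish:60
```

```text
[ 444.6 -260.   164.9] yaw 12.88 5.75 [-7.56845178e-01  3.49559144e-01  1.62910386e+00  2.75585962e-05
  1.15497861e+00  5.89083890e-01] [ 0.20578324 -1.25575093 -2.98812859]
lid wrist [(0.66, [465.0, -255.0, 155.0])] [(0.58, [427.7, -260.7, 151.4, 117.5, 12.9]), (0.45, [506.3, -245.5, 67.2, 9.8, -77.1])]
lid top [(0.61, [478.0, -219.0, 164.0])] [(0.67, [482.1, -223.4, 40.0, 37.8, 11.8])]
rinse_dish wrist [(0.86, [493.0, -245.0, 55.0])] [(0.76, [499.5, -247.6, 93.5, 12.9, -77.1])]
rinse_dish top [(0.59, [466.0, -208.0, 44.0])] [(0.51, [466.1, -207.1, 53.1, 26.2, 16.3])]
```

View pics/w2.png

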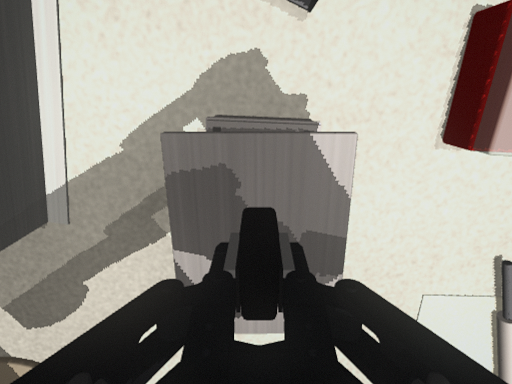

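The lid hangs level and centred in the fingers (handle around (260,260)), and the rinse dish rim shows behind it at (262,122). Next I carry it to the mat.

Request:
{"name": "arm_command", "arguments": {
  "steps": [0,0.1,0.8,0,0,0.4,0.8,0.2,-0.3,0,0.4,0.95,0,-0.3,0,0.4,0.95,0,-0.3,0,0.4,0.95,0,-0.3,0]
}}

```text
time_s: 6.78
eef_pos: [523.6, -69.7, 209.9]
ee_rot: [-0.0, 0.998, 0.059, -0.0]
force: [0.7, -0.9, -2.6]
grip_width: 0.198
```

Request:
{"name": "arm_command", "arguments": {
  "steps": [0.45,0.95,0,-0.3,0,0.45,0.95,0,-0.18,0,0.45,0.95,0,0,0,0.45,0.95,0,0,0,0.45,0.9,0,0,0]
}}

```text
time_s: 7.4
eef_pos: [636.1, 165.4, 209.6]
ee_rot: [0.0, 0.999, 0.039, -0.001]
force: [0.5, -0.6, -2.6]
grip_width: 0.2
```

Request:
{"name": "arm_command", "arguments": {
  "steps": [0.2,0.55,0,0,0,0.1,0.3,0,0,0,0,0,0,0,0,0,0,0,0,0]
}}

```text
time_s: 7.9
eef_pos: [650.6, 205.4, 209.9]
ee_rot: [0.0, 0.999, 0.039, -0.0]
force: [-0.1, -1.1, -3.3]
grip_width: 0.201
```

```bash
python3 w.py w3 lid:196 mat:4
```

```text
[650.7 205.3 210.3] yaw 4.42 8.0 [ 1.34441883e-01  6.91426805e-01  9.67314716e-01 -1.52827430e-04
  1.48306166e+00  1.62816574e+00] [-0.32910976  0.50387895 -3.18673704]
lid wrist [(0.69, [671.0, 206.0, 204.0])] [(0.77, [645.0, 206.4, 136.1, 106.1, 4.5])]
lid top [(0.59, [632.0, 218.0, 208.0])] [(0.59, [630.8, 223.4, 63.8, 21.6, 88.7])]
mat wrist [(0.75, [707.0, 223.0, 2.0])] [(0.55, [707.9, 220.2, 140.8, 41.6, -85.5])]
mat top [(0.71, [637.0, 160.0, 1.0])] [(0.76, [646.6, 157.9, 166.7, 34.1, -1.0])]
```

Request:
{"name": "arm_command", "arguments": {
  "steps": [-0.14,0.2,-0.6,0,0,0,0,-0.9,0,0,0,0,-0.9,0,0,0,0,-0.8,0,0,0,0,-0.4,0,0]
}}

```text
time_s: 9.02
eef_pos: [642.9, 216.1, 28.1]
ee_rot: [0.0, 0.999, 0.039, -0.001]
force: [-0.3, 0.4, -2.6]
grip_width: 0.2
```

Request:
{"name": "arm_command", "arguments": {
  "steps": [0,0,-0.08,0,0,0,0,-0.06,0,0,0,0,-0.06,0,0,0,0,-0.05,0,0,0,0,-0.04,0,0]
}}

```text
time_s: 9.65
eef_pos: [643.8, 216.2, 15.9]
ee_rot: [-0.0, 0.999, 0.039, 0.0]
force: [-0.2, 0.3, -3.0]
grip_width: 0.202
```

Request:
{"name": "arm_command", "arguments": {
  "steps": [0,0,-0.02,0,0,0,0,-0.02,0,0,0,0,0,0,0]
}}

```text
time_s: 10.02
eef_pos: [643.8, 216.2, 15.2]
ee_rot: [0.0, 0.999, 0.039, 0.0]
force: [-5.7, -1.2, 7.8]
grip_width: 0.203
```

Request:
{"name": "arm_command", "arguments": {
  "steps": [0,0,0,0,60,0,0,0,0,100,0,0,0,0,100,0,0,0.3,0,100,0,0,0.6,0,100]
}}

```text
time_s: 10.65
eef_pos: [643.3, 216.1, 59.2]
ee_rot: [0.0, 0.999, 0.039, -0.001]
force: [0.8, -0.2, -0.1]
grip_width: 1.004
```

Request:
{"name": "arm_command", "arguments": {
  "steps": [0,0,0.9,0,100,0,0,0.9,0,100,-0.4,0,0.9,-0.5,100,-0.8,0,0.6,-0.6,100,-0.9,0.1,0,-0.6,100]
}}

```text
time_s: 11.28
eef_pos: [538.6, 221.1, 227.4]
ee_rot: [-0.001, 0.999, -0.036, 0.003]
force: [-0.1, 0.5, 0.3]
grip_width: 0.997
```

Request:
{"name": "arm_command", "arguments": {
  "steps": [-0.9,0.2,0,-0.6,100,-0.9,0.2,0,-0.6,100,-0.1,0,0,-0.2,100,0,0,0,0,100]
}}

```text
time_s: 11.78
eef_pos: [444.2, 241.2, 224.8]
ee_rot: [-0.0, 0.995, -0.096, 0.001]
force: [0.8, -0.4, 0.7]
grip_width: 0.995
```

```bash
python3 w.py w4 slide_rack:117 wash_dish:60 lid:10; python3 - <<'E'
from h import *
a=cv2.imread("pics/w4.png"); t=capture("top")["frame"][100:260,120:400]
cv2.imwrite("pics/v4.png",np.vstack([a[:,:],cv2.resize(t,(512,292))])[:600])
E
```

```text
[444.7 241.  224.1] yaw -11.04 11.875 [ 2.64645432e-01  2.75855402e-01  1.56657091e+00 -6.42386105e-05
  1.29836787e+00  2.02811468e+00] [ 0.12042168 -0.93534325 -0.40903314]
slide_rack wrist [(0.76, [450.0, 244.0, 30.0])] [(0.71, [456.8, 249.3, 91.0, 45.0, -11.7])]
slide_rack top [(0.45, [413.0, 259.0, 28.0])] [(0.41, [572.1, -440.4, 115.6, 99.9, 9.8])]
wash_dish wrist [(0.76, [458.0, 271.0, 42.0])] [(0.96, [451.3, 256.4, 125.2, 95.8, -9.2])]
wash_dish top [(0.57, [417.0, 246.0, 52.0])] [(0.6, [397.3, 280.0, 64.2, 19.5, 71.5])]
lid wrist [(0.69, [595.0, 222.0, 9.0])] [(0.56, [603.2, 214.8, 100.1, 52.2, -86.5])]
lid top [(0.79, [641.0, 217.0, 12.0])] [(0.87, [640.2, 218.6, 130.1, 102.9, 4.2])]
```

View pics/v4.png

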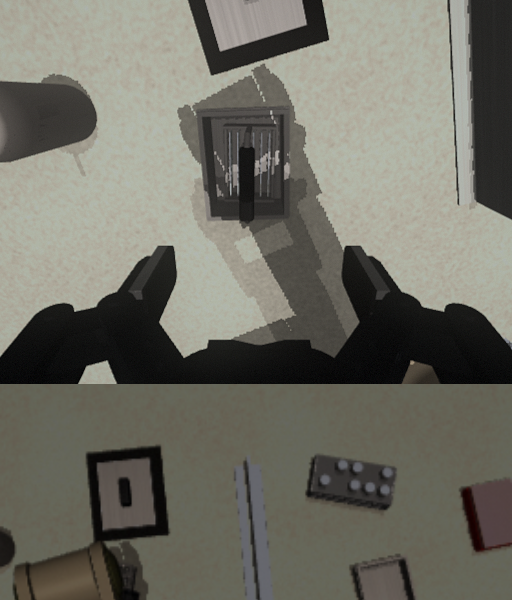

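The lid lies flat on the mat with an even border and its handle up. The wrist view shows the rack in its dish with the grip bar from (247,147) to (247,221). I'll measure the bar.

```bash
python3 - <<'E'
from h import *
c=capture("wrist"); s=sense(); print(s["eef_pos"])
g=c["frame"].max(2); m=np.zeros(g.shape,bool); m[135:232,225:270]=g[135:232,225:270]<32
print(m.sum(), rect(c,m,117))
for v in range(140,228,8): 
    x=np.where(m[v])[0]; print(v, x.min() if len(x) else 0, x.max() if len(x) else 0, end=' | ')
t=trace(c,"wash_dish")[0]["mask"]; print(rect(c,t,60))
E
```

```text
[443.75519057 241.21233128 223.80378767]
1040 [448.7, 253.3, 69.7, 13.1, -11.4]
140 0 0 | 148 239 253 | 156 239 253 | 164 239 253 | 172 239 253 | 180 239 253 | 188 239 253 | 196 239 253 | 204 239 253 | 212 239 253 | 220 248 249 | [451.1, 257.2, 125.6, 95.3, -9.2]
```

Request:
{"name": "arm_command", "arguments": {
  "steps": [0.1,0.24,-0.3,-0.07,100,0,0,-0.8,0,100,0,0,-0.8,0,100,0,0,-0.6,0,100,0,0,-0.14,0,100]
}}

```text
time_s: 13.25
eef_pos: [447.7, 253.4, 89.5]
ee_rot: [0.001, 0.995, -0.099, -0.002]
force: [0.8, 0.5, -0.5]
grip_width: 1.0
```

Request:
{"name": "arm_command", "arguments": {
  "steps": [0,0,0,0,100,0,0,0,0,100]
}}

```text
time_s: 13.5
eef_pos: [449.4, 253.5, 92.9]
ee_rot: [-0.0, 0.995, -0.099, 0.001]
force: [-0.1, 0.5, -0.3]
grip_width: 0.998
```

```bash
python3 - <<'E'
from h import *
c=capture("wrist"); s=sense(); print(s["eef_pos"],s["force"]); cv2.imwrite("pics/w5.png",c["frame"])
E
```

```text
[449.32916067 253.48762329  92.85067901] [ 0.74133208 -0.24212502 -0.20705646]
```

View pics/w5.png

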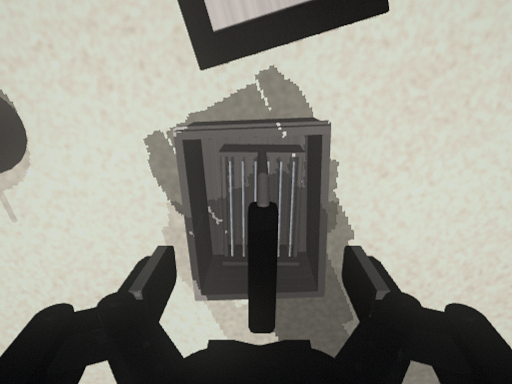

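The bar, centred at about (262,268), sits midway between the pads. Closing now.

Request:
{"name": "arm_command", "arguments": {
  "steps": [0,0,-0.03,0,60,0,0,0,0,30,0,0,0,0,0,0,0,0,0,0,0,0,0,0,0],
  "grip_force": 80
}}

```text
time_s: 14.18
eef_pos: [449.0, 253.1, 90.5]
ee_rot: [0.0, 0.995, -0.099, 0.0]
force: [0.5, -1.5, 0.7]
grip_width: 0.148
```

Request:
{"name": "arm_command", "arguments": {
  "steps": [0,0,0,0,0,0,0,0,0,0,0,0,0.1,0,0,0,0,0.1,0,0,0,0,0,0,0]
}}

```text
time_s: 14.8
eef_pos: [448.8, 253.3, 100.6]
ee_rot: [-0.0, 0.995, -0.099, 0.0]
force: [1.0, -0.2, -1.5]
grip_width: 0.145
```

Request:
{"name": "arm_command", "arguments": {
  "steps": [0,0,0.2,0,0,0,0,0.4,0,0,0,0,0.7,0,0,0,0,0.8,0,0,0,0,0.8,0,0]
}}

```text
time_s: 15.42
eef_pos: [448.5, 253.1, 247.1]
ee_rot: [-0.0, 0.995, -0.099, 0.0]
force: [0.6, 0.4, -2.9]
grip_width: 0.145
```

Request:
{"name": "arm_command", "arguments": {
  "steps": [0,0,0,0,0,0,0,0,0,0]
}}

```text
time_s: 15.68
eef_pos: [448.3, 253.0, 244.4]
ee_rot: [0.0, 0.995, -0.099, -0.001]
force: [-1.0, 0.1, -2.6]
grip_width: 0.148
```

```bash
python3 - <<'E'
from h import *
c=capture("wrist"); s=sense(); print(s["eef_pos"],s["force"]); 
sc=capture("scene"); t=capture("top"); u=proj(sc,[449,253,150])[0].astype(int)
a=sc["frame"][max(0,u[1]-70):u[1]+70,max(0,u[0]-90):u[0]+90]
cv2.imwrite("pics/w6.png",np.vstack([c["frame"],cv2.resize(a,(270,210))[:, :]]) if 0 else np.hstack([c["frame"],np.vstack([cv2.resize(a,(280,218)),np.zeros((166,280,3),np.uint8)])]))
for k in("rinse_dish","tube_rack"):
  for x in trace(t,k)[:2]: print(k,x["score"],rect(t,x["mask"],60))
for x in trace(c,"wash_dish")[:1]: print("wash",x["score"],rect(c,x["mask"],60))
E
```

```text
[448.16991598 253.02917718 244.05456469] [ 0.00897376 -0.3924586  -1.91715598]
rinse_dish 0.84 [440.2, -255.7, 126.3, 103.6, 10.4]
tube_rack 0.61 [645.0, -199.4, 155.8, 83.7, 79.9]
wash 0.8 [453.1, 256.7, 122.1, 97.0, -9.0]
```

View pics/w6.png

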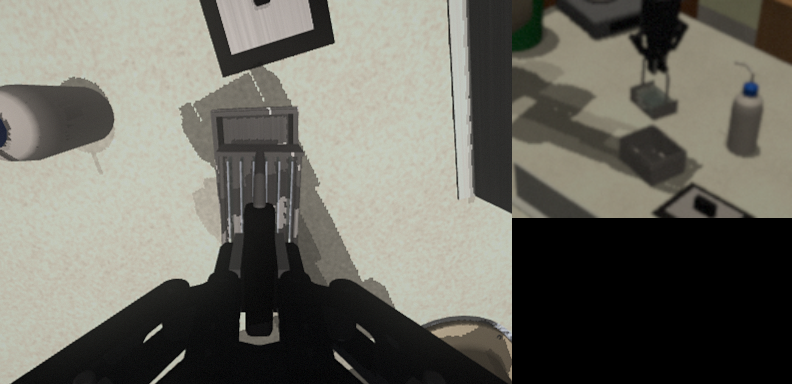

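The rack hangs level from the bar (wrist view around (258,200)). It is clear of the wash dish, which has not moved. I'll carry it across the shield, stopping short of the rinse dish so the wrist camera can measure the dish.

Request:
{"name": "arm_command", "arguments": {
  "steps": [-0.1,-0.5,0,0.3,0,-0.2,-0.8,0,0.4,0,-0.2,-0.9,0,0.5,0,-0.25,-0.9,0,0.5,0,-0.25,-0.9,0,0.5,0]
}}

```text
time_s: 16.6
eef_pos: [398.1, 52.0, 245.2]
ee_rot: [0.0, 1.0, -0.002, 0.0]
force: [0.2, -0.8, -3.6]
grip_width: 0.148
```

Request:
{"name": "arm_command", "arguments": {
  "steps": [-0.25,-0.9,0,0.5,0,-0.25,-0.9,0,0.5,0,-0.25,-0.9,0,0.5,0,-0.25,-0.9,0,0.5,0,-0.2,-0.9,0,0.4,0]
}}

```text
time_s: 17.23
eef_pos: [338.1, -173.2, 245.3]
ee_rot: [0.0, 0.995, 0.102, 0.0]
force: [1.3, 0.6, -2.7]
grip_width: 0.148
```

Request:
{"name": "arm_command", "arguments": {
  "steps": [-0.06,-0.7,0,0.26,0,0,-0.3,0,0,0,0,0,0,0,0,0,0,0,0,0]
}}

```text
time_s: 17.73
eef_pos: [335.9, -220.7, 245.2]
ee_rot: [-0.0, 0.994, 0.113, -0.0]
force: [-0.1, 0.2, -2.2]
grip_width: 0.147
```

```bash
python3 w.py w7 rinse_dish:60
```

```text
[ 336.  -220.8  245.4] yaw 13.0 17.825 [-8.75040753e-01  2.40719996e-02  1.80548067e+00  1.51153193e-04
  1.31203005e+00  4.68892585e-01] [-0.02679042 -0.32579779 -2.64724631]
rinse_dish wrist [(0.82, [448.0, -262.0, 4.0])] [(0.82, [439.4, -258.5, 123.3, 97.6, 10.5])]
rinse_dish top [(0.77, [454.0, -252.0, 3.0])] [(0.93, [443.7, -254.2, 115.9, 102.3, 9.9])]
```

View pics/w7.png

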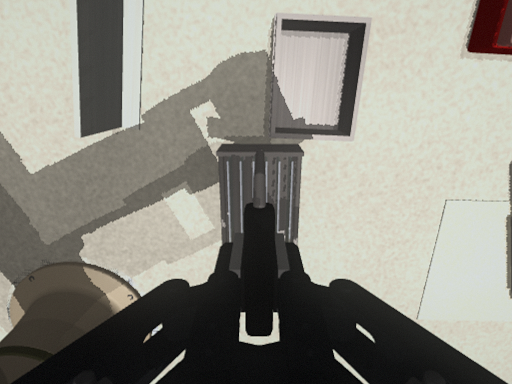

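The dish's outer rim corners are at about (276,13), (371,17), (354,139) and (269,135). The rack's far end plate has its top edge at row ~145, from x=218 to 302. Working out poses from these.

```bash
python3 - <<'E'
from h import *
from scipy.optimize import least_squares
c=capture("wrist"); s=sense(); T=np.array(s["eef_pos"]); q=s["ee_rot"]; yaw=2*np.arctan2(q[2],q[1])
big=cv2.resize(c["frame"],None,fx=4,fy=4,interpolation=cv2.INTER_CUBIC)
cv2.imwrite("pics/z1.png",np.hstack([big[0:600,1040:1520],big[540:1140,840:1240][:, :320]]))
m=trace(c,"rinse_dish")[0]["mask"].astype(np.uint8)
k=max(cv2.findContours(m,0,1)[0],key=cv2.contourArea)[:,0].astype(float)
def box(p,w,h,z):
    a=np.array([[1,1],[1,-1],[-1,-1],[-1,1]])*[w/2,h/2]; C,S=np.cos(p[2]),np.sin(p[2])
    return np.c_[a@np.array([[C,S],[-S,C]])+p[:2],np.full(4,z)]
def res(p):
    # visible outline = hull of the box's rim and foot
    Q=proj(c,np.vstack([box(p,122,94,60),box(p,122,94,0)])).astype(np.float32)
    H=cv2.convexHull(Q)
    return [cv2.pointPolygonTest(H,(float(a),float(b)),True) for a,b in k]
r=least_squares(res,[441,-257,np.radians(12)],loss="soft_l1",diff_step=1e-4); print("mask fit",r.x[:2],np.degrees(r.x[2]),r.cost/len(k))
uv=[[276,13],[371,17],[354,139],[269,135]]
P=plane(c,uv,60); print("corners",P.mean(0),P.round(1).tolist(), np.degrees(np.arctan2(*(P[0]+P[1]-P[2]-P[3])[1::-1])))
print("pred rim px",proj(c,box(r.x,122,94,60)).round(1).tolist())
b=T[2]-86; print("bottom",b, "pred rack top corners",proj(c,box([T[0],T[1],yaw],90,60,b+32)).round(1).tolist(), "bottom far", proj(c,box([T[0],T[1],yaw],90,60,b)).round(1)[:2].tolist())
E
```

```text
mask fit [ 439.61379843 -258.81329276] 10.7773049677828 0.11172585717812221
corners [ 440.95095264 -259.54638773   60.        ] [[491.1, -202.2, 60.0], [508.9, -294.7, 60.0], [390.4, -317.7, 60.0], [373.3, -223.6, 60.0]] 10.64035295604661
pred rim px [[275.0, 13.2], [369.7, 17.3], [352.3, 140.4], [268.9, 137.2]]
bottom 159.36700118375518 pred rack top corners [[216.2, 149.6], [304.2, 149.6], [298.4, 263.9], [221.5, 263.9]] bottom far [[221.8, 141.8], [298.2, 141.8]]
```

View pics/z1.png

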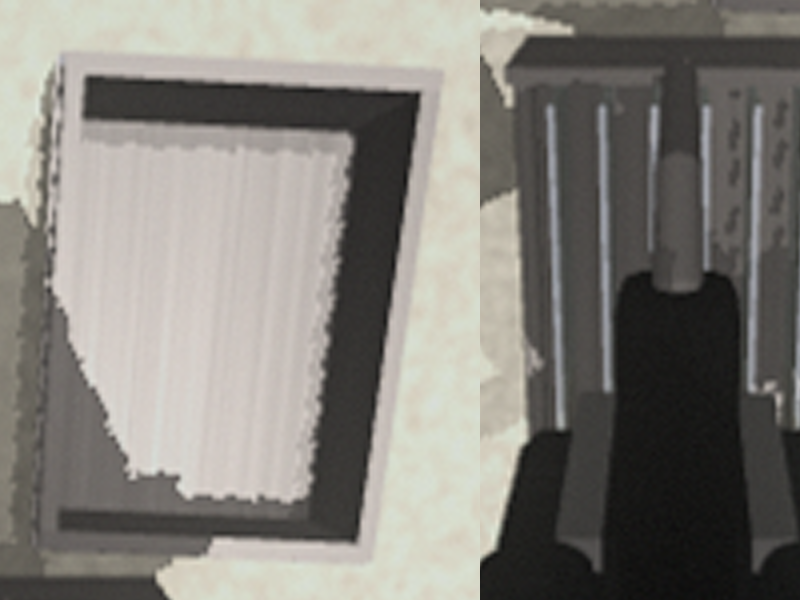

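```bash
python3 - <<'E'
from h import *
c=capture("wrist"); g=c["frame"].mean(2)
for x in (228,240,282,294): print(x,g[138:160,x].round().astype(int).tolist())
for y in (146,148,150,151,152): print(y,g[y,212:226].round().astype(int).tolist(),g[y,292:308].round().astype(int).tolist())
E
```

```text
228 [95, 90, 147, 191, 190, 154, 70, 57, 59, 61, 60, 59, 54, 66, 83, 97, 95, 93, 82, 73, 75, 77]
240 [99, 97, 92, 92, 94, 88, 68, 56, 59, 60, 59, 58, 55, 65, 86, 97, 98, 92, 80, 73, 71, 73]
282 [117, 127, 124, 120, 119, 106, 73, 59, 58, 62, 62, 62, 59, 69, 87, 101, 97, 98, 98, 96, 95, 97]
294 [103, 122, 125, 123, 123, 111, 76, 62, 63, 63, 63, 64, 61, 64, 86, 102, 103, 101, 92, 78, 76, 75]
146 [186, 191, 192, 192, 189, 189, 188, 161, 101, 57, 58, 58, 60, 61] [63, 63, 63, 61, 62, 64, 60, 92, 163, 201, 205, 202, 203, 206, 207, 207]
148 [193, 193, 192, 190, 190, 180, 122, 68, 56, 60, 61, 60, 63, 61] [64, 63, 63, 64, 65, 65, 65, 62, 56, 152, 203, 206, 204, 206, 208, 210]
150 [181, 182, 181, 186, 165, 100, 55, 56, 58, 59, 59, 59, 55, 56] [63, 62, 61, 62, 63, 62, 64, 65, 62, 59, 92, 181, 207, 206, 208, 208]
151 [136, 174, 180, 177, 115, 68, 67, 72, 70, 67, 66, 65, 68, 66] [66, 68, 64, 66, 64, 68, 64, 67, 67, 64, 60, 118, 190, 203, 205, 207]
152 [89, 164, 183, 168, 112, 89, 91, 91, 91, 88, 85, 88, 89, 86] [85, 85, 86, 87, 85, 88, 87, 86, 88, 85, 83, 76, 181, 204, 205, 207]
```

Request:
{"name": "arm_command", "arguments": {
  "steps": [0.3,-0.12,0,-0.1,0,0.6,-0.22,0,-0.12,0,0.6,-0.22,0,-0.12,0,0.4,-0.14,0,-0.12,0,0.2,-0.06,0,0,0]
}}

```text
time_s: 18.8
eef_pos: [441.4, -259.9, 244.9]
ee_rot: [-0.0, 0.996, 0.093, -0.0]
force: [-0.7, 0.5, -2.9]
grip_width: 0.148
```

Request:
{"name": "arm_command", "arguments": {
  "steps": [0,0,-0.2,0,0,0,0,-0.5,0,0,0,0,-0.5,0,0,0,0,-0.3,0,0,0,0,0,0,0]
}}

```text
time_s: 19.42
eef_pos: [440.2, -259.5, 169.6]
ee_rot: [-0.001, 0.996, 0.092, -0.001]
force: [0.5, 0.1, -2.4]
grip_width: 0.146
```

Request:
{"name": "arm_command", "arguments": {
  "steps": [0,0,-0.1,0,0,0,0,0,0,0,0,0,0,0,0]
}}

```text
time_s: 19.8
eef_pos: [440.9, -259.9, 165.7]
ee_rot: [0.0, 0.996, 0.093, 0.0]
force: [-0.0, 0.7, -1.5]
grip_width: 0.151
```

```bash
python3 - <<'E'
from h import *
c=capture("wrist"); sc=capture("scene"); s=sense(); T=np.array(s["eef_pos"]); q=s["ee_rot"]; yaw=2*np.arctan2(q[2],q[1]); print(T,np.degrees(yaw),s["force"])
def box(x,y,a,w,h,z):
    p=np.array([[1,1],[1,-1],[-1,-1],[-1,1]])*[w/2,h/2]; C,S=np.cos(a),np.sin(a)
    return np.c_[p@np.array([[C,S],[-S,C]])+[x,y],np.full(4,z)]
dish=(440.3,-259.2,np.radians(10.7))
big=cv2.resize(c["frame"],None,fx=2,fy=2,interpolation=cv2.INTER_CUBIC)[150:530,280:760]
u=proj(sc,[440,-259,90])[0].astype(int); o=u-[40,47]
a=cv2.resize(sc["frame"][o[1]:o[1]+95,o[0]:o[0]+80],(320,380),interpolation=cv2.INTER_CUBIC)
cv2.imwrite("pics/z2.png",np.hstack([big,a]))
print("scene origin",o,"x4")
print("dish rim wrist",proj(c,box(*dish,122,94,60)).round(1).tolist(),"in crop",(proj(c,box(*dish,122,94,60))*2-[280,150]).round().tolist())
b=T[2]-86
print("scene crop rim",((proj(sc,box(*dish,122,94,60))-o)*4).round().tolist()); print("rack bottom",b,((proj(sc,box(T[0],T[1],yaw,90,60,b))-o)*4).round().tolist()," top",((proj(sc,box(T[0],T[1],yaw,90,60,b+32))-o)*4).round().tolist())
E
```

```text
[ 440.84337313 -259.87476999  165.56564416] 10.623441813233947 [ 0.05199288 -0.07312413 -3.19092123]
scene origin [123 163] x4
dish rim wrist [[202.3, 119.2], [315.2, 119.1], [307.5, 248.4], [210.2, 248.5]] in crop [[125.0, 88.0], [350.0, 88.0], [335.0, 347.0], [140.0, 347.0]]
scene crop rim [[275.0, 220.0], [182.0, 297.0], [62.0, 221.0], [155.0, 150.0]]
rack bottom 79.56564416444132 [[239.0, 206.0], [179.0, 254.0], [90.0, 199.0], [150.0, 154.0]]  top [[235.0, 174.0], [174.0, 222.0], [83.0, 167.0], [145.0, 121.0]]
```

View pics/z2.png

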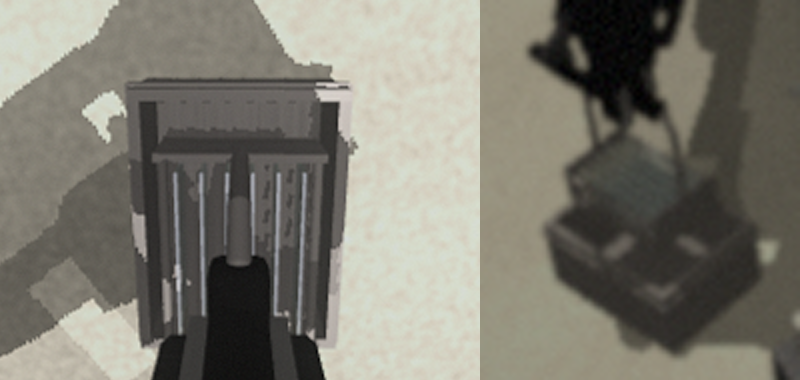

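Wrist crop: the dish's far rim runs from (127,88) to (350,88) and the rack end from (153,150) to (327,150). The two are parallel and centred within 1 mm. In the scene crop the rack corner at (568,175) to (570,205) agrees with the predicted height. Now the final small descent.

Request:
{"name": "arm_command", "arguments": {
  "steps": [0.02,0.02,-0.05,0,0,0,0,-0.08,0,0,0,0,-0.06,0,0,0,0,0,0,0,0,0,0,0,0]
}}

```text
time_s: 20.52
eef_pos: [441.8, -258.8, 155.9]
ee_rot: [0.0, 0.996, 0.093, 0.0]
force: [0.3, -0.0, -2.8]
grip_width: 0.148
```

Request:
{"name": "arm_command", "arguments": {
  "steps": [0,0,0,0,0,0,0,0,0,0,0,0,0,0,0,0,0,0,0,0]
}}

```text
time_s: 21.02
eef_pos: [441.8, -258.8, 155.8]
ee_rot: [0.0, 0.996, 0.093, -0.0]
force: [-0.3, 0.3, -2.7]
grip_width: 0.148
```

```bash
python3 - <<'E'
from h import *
c=capture("wrist"); t=capture("top"); s=sense(); print({k:np.round(s[k],3).tolist() for k in("time_s","eef_pos","ee_rot","dq","force","grip_width")})
g=c["frame"].mean(2)
for x in (228,240,282,294): print(x,g[138:158,x].round().astype(int).tolist())
for n,z in (("lid",10),("mat",4),("wash_dish",60),("tube_rack",102),("tip_box",67)):
    print(n,[(round(x["score"],2),rect(t,x["mask"],z)) for x in trace(t,n)[:1]])
for x in trace(c,"rinse_dish")[:1]: print(rect(c,x["mask"],60))
E
```

```text
{'time_s': 21.125, 'eef_pos': [441.748, -258.8, 155.803], 'ee_rot': [0.0, 0.996, 0.093, 0.0], 'dq': [-0.0, 0.0, -0.0, 0.001, 0.001, 0.001], 'force': [-0.52, -0.424, -3.411], 'grip_width': 0.147}
228 [97, 87, 73, 75, 74, 69, 56, 55, 56, 57, 57, 56, 54, 64, 84, 94, 94, 95, 96, 85]
240 [96, 94, 83, 71, 72, 68, 59, 55, 56, 58, 56, 57, 55, 65, 84, 97, 93, 95, 93, 92]
282 [104, 92, 76, 74, 75, 69, 64, 58, 58, 61, 62, 61, 58, 61, 81, 100, 99, 96, 95, 95]
294 [99, 98, 99, 99, 100, 91, 68, 59, 62, 64, 63, 61, 62, 64, 86, 102, 100, 102, 89, 71]
lid [(0.76, [641.3, 216.9, 128.4, 99.3, 4.7])]
mat [(0.57, [643.9, 215.4, 172.9, 140.1, 4.6])]
wash_dish [(0.94, [449.9, 253.5, 128.4, 101.1, -9.2])]
tube_rack [(0.96, [637.5, -194.8, 148.8, 78.4, 78.2])]
tip_box [(0.77, [578.5, -455.3, 122.2, 101.2, 9.6])]
[441.8, -258.8, 127.6, 95.7, 10.6]
```

All stable: nothing has been displaced and there's no slip. Handing in.

```bash
python3 -c "
from rig import finish_job
print(finish_job())"
```

```text
the job is handed in; nothing more can be done
None
```

The job is done and handed in at about 21 s on the robot's clock. The lid is flat on the mat, handle up. The rack is held still over the open rinse dish, ready to be lowered.

- **Lid:** its centre measures about 3 mm or less from the middle of the mat, and its edges line up with the mat.
- **Rack:** the estimated underside is about 10 mm above the rim (roughly 70 mm against 60 mm). It measures centred within about 1–2 mm, squared within about 0.2°, and level within about 0.5°. The grip did not slip and the arm was still.
- **Clearance:** the rack crossed the shield about 60 mm above its top edge. The wrist force stayed at the rack's weight throughout, so there was no sign of contact.
- **Everything else:** the wash dish, tube rack and tip box measured where they started. I did not re-measure the wash bottle at the end; nothing carried passed near it.

Two readings disagreed:
- **Lid and dish angle:** the lid lay about 2° off the dish's own angle (13° against 10.7°). I squared the rack to the dish as measured after uncovering it.
- **Rack position in the wrist camera:** the wrist camera put the rack about 1 mm behind the tool centre along the tool's x. I corrected for that, though it is within the camera's calibration error.

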